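# Sort the breakfast small things into the organiser bins

## Task

Sort the washed breakfast bits into the three bamboo bins: the butter knife goes in the long narrow bin, both teaspoons in the middle-sized oblong bin and both wooden bread-bag pegs in the small square bin. Each piece must end up lying on the floor of its bin, the knife and the spoons lengthwise and the spoons bowl up, with the bins standing flat. Leave the glass mug and the covered butter dish where they are.

Things in the scene. Friction and masses are not known exactly. Their poses are not given: they have to be found in the camera images.
- butter_knife: butter knife lying flat, 180 mm long; origin on the counter level under the middle of its length, +x towards the blade tip. Black riveted handle from x = -90 to +4 mm, 17 mm wide and 12 mm high with straight sides; steel blade 20 mm wide and 3 mm thick from there to x = +90 mm, 4.5 mm off the counter. Balances at about x = -27 mm; 55 g
- teaspoon_a: first stainless-steel teaspoon lying bowl up, 136 mm long; origin on the counter level under the middle of its length, +x towards the bowl, z up. Bowl 42 x 28 mm, 9.5 mm high, centred at x = +47 mm. The handle is 9 mm wide and 4 mm thick from x = +12 mm (its centre line 11.5 mm above the underside) to x = -28 mm (8.5 mm above), then widens to 14 mm and comes down to the counter at x = -68 mm. Balances at about x = +12 mm; 28 g
- teaspoon_b: second, identical stainless-steel teaspoon lying bowl up, 136 mm long; origin on the counter level under the middle of its length, +x towards the bowl, z up. Bowl 42 x 28 mm, 9.5 mm high, centred at x = +47 mm. The handle is 9 mm wide and 4 mm thick from x = +12 mm (its centre line 11.5 mm above the underside) to x = -28 mm (8.5 mm above), then widens to 14 mm and comes down to the counter at x = -68 mm. Balances at about x = +12 mm; 28 g
- peg_a: first wooden spring peg of the kind that closes a bread bag, lying on its side, 74 mm long and 11 mm high; origin under the middle of its length, +x towards the jaws. From x = -5 to +37 mm the two halves lie together, 14 mm wide in all with parallel sides; behind that they spread to about 24 mm at the tail (x = -37 mm). The steel spring is at x = +4 mm; 12 g
- peg_b: second, identical wooden spring peg of the kind that closes a bread bag, lying on its side, 74 mm long and 11 mm high; origin under the middle of its length, +x towards the jaws. From x = -5 to +37 mm the two halves lie together, 14 mm wide in all with parallel sides; behind that they spread to about 24 mm at the tail (x = -37 mm). The steel spring is at x = +4 mm; 12 g
- long_bin: open bamboo organiser bin for knives, long and narrow, 240 x 95 mm outside (228 x 83 inside), 38 mm high; walls and floor 6 mm thick. Stands loose on the counter. Origin at the centre of its underside, x along its length, z up (the inner floor is at z = 6 mm)
- spoon_bin: open bamboo organiser bin for teaspoons, the middle-sized oblong one, 180 x 130 mm outside (168 x 118 inside), 38 mm high; walls and floor 6 mm thick. Stands loose on the counter. Origin at the centre of its underside, x along its length, z up (the inner floor is at z = 6 mm)
- square_bin: open bamboo organiser bin for pegs, the small square one, 130 x 130 mm outside (118 x 118 inside), 38 mm high; walls and floor 6 mm thick. Stands loose on the counter. Origin at the centre of its underside, x along its side, z up (the inner floor is at z = 6 mm)
- glass_mug: clear glass mug, 80 mm across and 95 mm high with a handle, standing behind the work; origin at the centre of its foot. Leave it alone
- butter_lid: white ceramic lid, 88 x 150 mm, resting on the butter dish (110 x 175 mm, its knob 87 mm above the counter) behind the work; origin at the centre of the lid's lower rim, 12 mm above the counter. Leave it and the dish alone

How it is judged (in metres and radians):
At the end, for the whole second after the job is handed in: Middle of each piece in its bin, from the bin's centre (along, across): knife 32, 40 mm; spoons 30, 56; pegs 50, 50. Within 0.35 rad (knife), 0.6 (spoons) of the bin's length; origin under 24, 26, 32 mm above the bin's underside; level within 0.35 rad; at rest, let go; bins flat (x of butter_knife in the frame of long_bin between -0.032 and 0.032 m and y of butter_knife in the frame of long_bin between -0.04 and 0.04 m and z of butter_knife in the frame of long_bin between 0 and 0.024 m and angle between butter_knife's own x axis and vertical between 1.22 and 1.92 rad and angle between the x axis of butter_knife and the x axis of long_bin, either way round below 0.35 rad and linear speed of each of butter_knife, teaspoon_a, teaspoon_b, peg_a, peg_b below 0.02 m/s and angular speed of each of butter_knife, teaspoon_a, teaspoon_b, peg_a, peg_b below 0.3 rad/s and contact force between each of butter_knife, teaspoon_a, teaspoon_b, peg_a, peg_b and the fingers below 0.05 N and x of teaspoon_a in the frame of spoon_bin between -0.03 and 0.03 m and y of teaspoon_a in the frame of spoon_bin between -0.056 and 0.056 m and z of teaspoon_a in the frame of spoon_bin between 0 and 0.026 m and angle between each of teaspoon_a, teaspoon_b's own z axis and vertical below 0.45 rad and angle between teaspoon_a's own x axis and vertical between 1.22 and 1.92 rad and angle between the x axis of each of teaspoon_a, teaspoon_b and the x axis of spoon_bin, either way round below 0.6 rad and x of teaspoon_b in the frame of spoon_bin between -0.03 and 0.03 m and y of teaspoon_b in the frame of spoon_bin between -0.056 and 0.056 m and z of teaspoon_b in the frame of spoon_bin between 0 and 0.026 m and angle between teaspoon_b's own x axis and vertical between 1.22 and 1.92 rad and x of peg_a in the frame of square_bin between -0.05 and 0.05 m and y of peg_a in the frame of square_bin between -0.05 and 0.05 m and z of peg_a in the frame of square_bin between 0 and 0.032 m and angle between peg_a's own x axis and vertical between 1.22 and 1.92 rad and x of peg_b in the frame of square_bin between -0.05 and 0.05 m and y of peg_b in the frame of square_bin between -0.05 and 0.05 m and z of peg_b in the frame of square_bin between 0 and 0.032 m and angle between peg_b's own x axis and vertical between 1.22 and 1.92 rad and angle between each of long_bin, spoon_bin, square_bin's own z axis and vertical below 0.1 rad and height (world z) of each of long_bin, spoon_bin, square_bin below 0.01 m); the robot touches nothing.
It fails at once if the glass mug is moved by more than 30 mm or tipped (distance of glass_mug from where it was at the start of the episode above 0.03 m or angle between glass_mug's own z axis and vertical above 0.25 rad).
It fails at once if the covered butter dish is moved, its lid shifted by more than 30 mm (distance of butter_lid from where it was at the start of the episode above 0.03 m).
It also fails if it takes over 134 s, if anything falls off the work surface, if the arm or the gripper's body presses on something with over 40 N, if the wrist force passes 120 N, or if a joint passes its speed limit or range.

## Robot

A 6-joint arm with a two-finger parallel gripper is mounted at the origin on the work surface. World frame = base frame: x ahead of the robot, y to its left, z up, the work surface at z = 0. Lengths are in m, angles in degrees, forces in N, time in s.
With the tool pointing down it reaches from about 0.4 to 0.825 m from the base axis. Payload 7 kg.
Tool frame: the origin (TCP) lies between the finger pads; the fingertips stand 19 mm ahead of it and the grasp point (between the pads) is the TCP (r.tip_extent is the distance from the TCP to the fingertips, in m); z points along the fingers, y is the direction in which the jaws open and shut (so a half turn about z gives the same grasp; the last joint's range is limited). The gripper opens to 88 mm and grips with 3 to 60 N. Pads are 19 mm wide; open, the fingers measure 130 mm over their backs; the gripper's body (78 mm by 193 mm) begins 47 mm behind the grasp point.
Start: joints at [-54.368, 20.546, 0.682, 0, -70.136, -16.507], TCP at [0.221, -0.638, 0.246] pointing down, gripper open.
Joint ranges: [-176.03, 176.03], [-82.01, 121.73], [-58.28, 71.71], [-173.87, 95.51], [-174.79, -0.11], [-173.66, 173.66]. Speed limits (degrees/s): [136.94, 136.94, 172.46, 180, 180, 180].

## Interface

Orientations are given as [roll, pitch, yaw] about the fixed x, y, z axes, in that order (R = Rz(yaw) Ry(pitch) Rx(roll)).
In Python, from plant import r, capture, workorder, spotter gives the robot as it stands.
- The arm moves only by the tool step_arm, never from a script. Its argument "motion" is a list of rows, each a list of 5 numbers: the finger opening in m, from 0 to 0.0876, then the shift along the tool's x, y, z in m, then the turn about the tool's z in rad. In form: [[grip, dx, dy, dz, roll], ...]. A call has 1 to 5 rows; each row is the pose to reach, as a shift and turn from the pose commanded when the call began, along the tool's axes at that moment; what a row does not reach only later rows make up. A row lasts 1/8 s, in which the tool goes at most 62.5 mm and 10.7 degrees, less where a joint would pass 70% of its speed; a pose out of reach is approached as far as the arm can. A call with a gripper value outside its range is refused whole. The fingers move at their own pace and stop on an object; "newtons" is the grip in N (left out, the last holds). Time passes only in rows, so rows that repeat a pose let the fingers close. It gives the time, the measured TCP pose, the force and the opening at its end, in the units of the state.
- r.get_state(): the state, without advancing time (a new reading comes with each control period).
- capture(name): name is "scene" or "side" or "wrist"; returns a dict with "image" (420x560x3 uint8, red, green, blue), "z_map" (420x560 float32, m along the optical axis (not along the pixel's ray), 0 where there is no reading), "fx", "fy", "cx", "cy" (pixels), "pose" (4x4, takes a point from camera to world coordinates). Camera axes: x right, y down, z forward; pixel columns grow to the right and rows downward; lengths in m; the calibration is good to about 2 mm. A picture is of the moment at which its call begins.
- workorder.close_job(): hands the job in, once; it reports no verdict.
Trained networks look in the newest picture that a camera, given by its name, has taken for a name from the list of things; names that differ only in an ending like _2 or _b are one class to them, and where a whole thing is asked for, a point or a joint stands for the part that bears it (a point fixed in the world has none). Each returns a list of dicts, best first, with "p" (0 to 1); they miss things now and then, are a little off and sometimes report something else, mostly with a low value. They report only what shows in the picture. A call takes as long as a camera call.
- spotter.regions_of(camera, label): "mask" (420x560 bool, what is visible of it).
- spotter.tip_of(camera, label): "location" ([x, y, z] in m, in world coordinates, good to about 4 mm: a listed point, or the origin of a listed thing).
The state is a dict: "time_s": time; "joints": joint angles; "qd": joint speeds; "joint_torque": joint torques, N m; "tcp_pos": TCP position; "eef_rot": TCP orientation; "contact_force": force on the tool from outside, world axes, zero at the start; "moment": the same for the moment, N m; "gripper_width": finger opening in m.
Only numpy, scipy, OpenCV 4.12 (cv2) and the standard library are available. Lean on these libraries where they do the work, as an engineer would, in place of code of your own. Each camera call takes 0.05 s, during which the arm holds its last target.

## Working session

There is one attempt and no reset: what is moved stays moved. The work goes in short steps, Python scripts to look and compute and a tool call to move; the robot and the scene stay as the last step left them, time stands still between calls to the robot, and variables do not carry over. Pictures are saved under pics/ and viewed, and the job is handed in when it is done.

Besides the shell and the picture viewer there is one more tool, called after ">>>" by a JSON object that holds its "api" and its "payload". step_arm: Moves the arm, as the interface text tells. Its arguments: {"type":"object","properties":{"motion":{"type":"array","items":{"type":"array","items":{"type":"number"}}},"newtons":{"type":"number"}},"required":["motion"]}

```bash
ls; mkdir -p pics; python3 - <<'E'
from plant import r,capture,workorder,spotter
import cv2
print(r.get_state())
for n in ["scene","side","wrist"]:
    c=capture(n); cv2.imwrite(f"pics/{n}0.png",c["image"][:,:,::-1]); print(n,c["fx"],c["pose"])
E
```

```text
pics
{'time_s': 0.0, 'joints': array([-5.43698525e+01,  2.05933236e+01,  6.34116471e-01, -2.07858515e-02,
       -7.01357031e+01, -1.65066842e+01]), 'qd': array([-0.06233294,  0.0481539 , -0.02010482,  0.07881374, -0.00974049,
        0.05815054]), 'joint_torque': array([-3.76070716e-05, -5.82720244e+01,  2.93048662e+01,  6.99722528e+00,
        6.72475944e-03, -1.51710210e-04]), 'tcp_pos': array([ 0.22096337, -0.63732693,  0.24460185]), 'eef_rot': array([ 1.79903449e+02, -8.23473959e-03, -1.60883609e+02]), 'contact_force': array([0.36849764, 0.24796429, 0.6920541 ]), 'moment': array([ 0.01758533,  0.06365212, -0.01806434]), 'gripper_width': 0.08794248125390573}
scene 485.1096640267676 [[ 0.77754438  0.50150702 -0.3793619   1.01381625]
 [ 0.6287081  -0.60821004  0.48456855 -0.51010443]
 [ 0.01228281 -0.61528145 -0.78821182  0.92814736]
 [ 0.          0.          0.          1.        ]]
side 466.82781906749335 [[-0.98089799 -0.13532061  0.13974074  0.42728448]
 [-0.19317641  0.59326557 -0.78148502  0.96943469]
 [ 0.02284766 -0.7935517  -0.60807375  0.76308791]
 [ 0.          0.          0.          1.        ]]
wrist 327.1102529276097 [[-0.32668735  0.90403574  0.27567145  0.14559095]
 [ 0.94513177  0.31212957  0.096442   -0.66255604]
 [ 0.0011418   0.29205222 -0.95640169  0.38392337]
 [ 0.          0.          0.          1.        ]]
```

View pics/scene0.png

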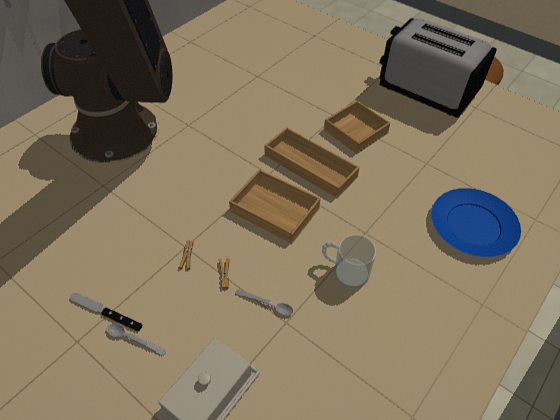

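View pics/side0.png

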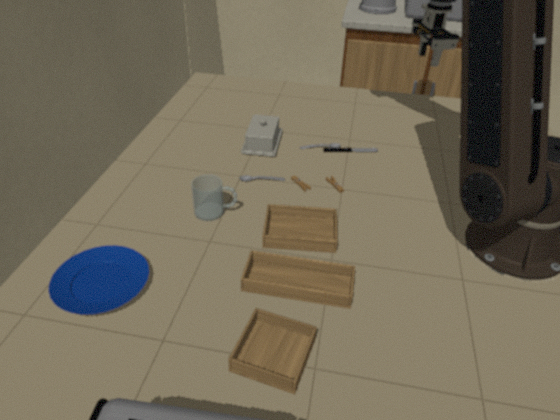

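View pics/wrist0.png

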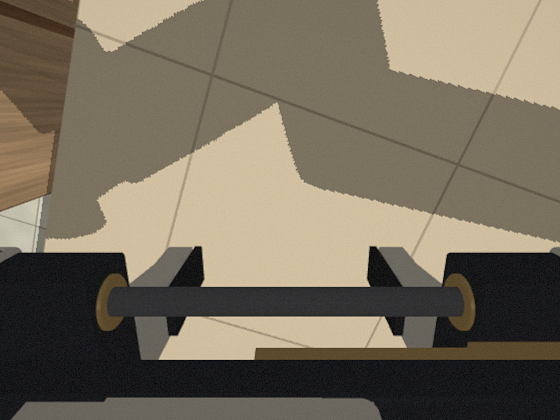

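The scene view shows the knife with its handle near (125,318), one spoon at (135,340) and the other at (265,303). The pegs are at (187,255) and (224,273). The bins are at (275,205) middle-sized, (311,160) long and (357,127) square. Next I'll measure them.

```bash
cat > h.py <<'E'
from plant import r,capture,workorder,spotter
import numpy as np, cv2
def pts(c,mask,zplane=None):
    v,u=np.nonzero(mask)
    d=np.stack([(u-c["cx"])/c["fx"],(v-c["cy"])/c["fy"],np.ones(len(u))],1)
    R=c["pose"][:3,:3];t=c["pose"][:3,3]
    if zplane is None:
        z=c["z_map"][v,u]; ok=z>0
        return (d[ok]*z[ok,None])@R.T+t
    w=d@R.T; s=(zplane-t[2])/w[:,2]
    return t+w*s[:,None]
def rect(p):
    (c,(w,h),a)=cv2.minAreaRect(p[:,:2].astype(np.float32))
    if w<h: w,h,a=h,w,a+90
    return np.round(c,4),round(w,4),round(h,4),round((a+90)%180-90,1)
E
python3 - <<'E'
from h import *
for cam in ["scene","side"]:
    c=capture(cam); over=c["image"][:,:,::-1].copy()
    for l in ["butter_knife","teaspoon_a","peg_a","long_bin","spoon_bin","square_bin","glass_mug","butter_lid"]:
        for m in spotter.regions_of(cam,l):
            k=m["mask"]
            if m["p"]<.3: continue
            p=pts(c,k); v,u=np.nonzero(k)
            pp=pts(c,k,0.038 if 'bin' in l else .008)
            print(cam,l,round(m["p"],2),"px",int(u.mean()),int(v.mean()),len(u),"depth",*rect(p),"z",np.round(np.percentile(p[:,2],[5,50,95]),3),"plane",*rect(pp))
        for t in spotter.tip_of(cam,l): 
            if t["p"]>.3: print("   tip",l,round(t["p"],2),np.round(t["location"],3))
E
```

```text
scene butter_knife 0.98 px 104 311 687 depth [ 0.4319 -0.3722] 0.1834 0.0211 14.3 z [0.004 0.008 0.013] plane [ 0.4341 -0.3719] 0.1803 0.02 14.5
   tip butter_knife 0.63 [ 0.432 -0.374 -0.003]
scene teaspoon_a 0.93 px 133 338 438 depth [ 0.5323 -0.3755] 0.1355 0.0263 12.1 z [-0.     0.006  0.012] plane [ 0.5333 -0.374 ] 0.1376 0.0257 13.2
scene teaspoon_a 0.9 px 268 303 366 depth [ 0.676  -0.1449] 0.1324 0.0259 16.9 z [-0.     0.007  0.012] plane [ 0.6774 -0.1461] 0.13 0.0263 18.9
   tip teaspoon_a 0.82 [ 0.676 -0.146 -0.004]
   tip teaspoon_a 0.73 [ 0.529 -0.372 -0.   ]
scene peg_a 0.62 px 224 275 149 depth [ 0.5633 -0.1473] 0.074 0.0152 -48.9 z [0.005 0.01  0.013] plane [ 0.5639 -0.1469] 0.0748 0.0156 -46.9
scene peg_a 0.48 px 186 254 210 depth [ 0.4597 -0.162 ] 0.0805 0.0225 -51.6 z [-0.001  0.01   0.013] plane [ 0.4609 -0.1643] 0.0766 0.0226 -51.8
   tip peg_a 0.73 [ 0.461 -0.161 -0.001]
   tip peg_a 0.67 [ 0.564 -0.144  0.002]
scene long_bin 0.81 px 311 162 3350 depth [0.4934 0.2602] 0.2698 0.1378 0.0 z [0.002 0.01  0.037] plane [0.5145 0.2277] 0.257 0.1271 0.2
scene long_bin 0.
[... 2492 characters left out ...]
0.044] 0.1896 0.1894 -83.2 z [0.002 0.008 0.037] plane [0.5255 0.0912] 0.1794 0.1778 6.4
   tip spoon_bin 0.85 [ 0.525  0.069 -0.002]
side square_bin 0.31 px 348 149 232 depth [ 0.4301 -0.3697] 0.1807 0.032 18.3 z [0.002 0.007 0.013] plane [ 0.4311 -0.313 ] 0.1697 0.0244 13.4
   tip square_bin 0.65 [0.522 0.435 0.002]
side glass_mug 0.7 px 209 197 1445 depth [0.7827 0.003 ] 0.1512 0.1108 -56.3 z [0.008 0.062 0.093] plane [ 0.7823 -0.0265] 0.2194 0.1202 -67.2
   tip glass_mug 0.58 [ 0.779  0.038 -0.001]
side butter_lid 0.88 px 261 133 1086 depth [ 0.7367 -0.4138] 0.2922 0.1153 -75.6 z [0.017 0.064 0.068] plane [ 0.7365 -0.4194] 0.2616 0.1116 -87.9
   tip butter_lid 0.63 [ 0.719 -0.352  0.009]
```

```bash
cat >> h.py <<'E'
def ortho(c,x0,x1,y0,y1,z,s):
    # image: columns = -y (left y1), rows = -x (top x1); s px per m
    W=int((y1-y0)*s);H=int((x1-x0)*s)
    vv,uu=np.mgrid[0:H,0:W]
    P=np.stack([x1-vv/s,y1-uu/s,np.full(vv.shape,z)],-1)
    q=(P-c["pose"][:3,3])@c["pose"][:3,:3]
    m=np.stack([q[...,0]/q[...,2]*c["fx"]+c["cx"],q[...,1]/q[...,2]*c["fy"]+c["cy"]],-1).astype(np.float32)
    return cv2.remap(c["image"][:,:,::-1].copy(),m,None,cv2.INTER_CUBIC)
E
python3 - <<'E'
from h import *
c=capture("scene"); cv2.imwrite("pics/o1.png",ortho(c,.34,.76,-.48,-.06,.008,1400))
for cam in ["scene","side"]:
    c=capture(cam)
    for l,q in [("long_bin",(.506,.2455)),("spoon_bin",(.5245,.0705)),("square_bin",(.5215,.4365))]:
        k=np.ones((420,560),bool);p=pts(c,k)
        d=np.hypot(p[:,0]-q[0],p[:,1]-q[1]); p=p[(d<.135 if l[0]=='l' else d<.115)&(p[:,2]>.0355)&(p[:,2]<.042)&(abs(p[:,1]-q[1])<.075+.02*(l!="long_bin"))]
        print(cam,l,len(p),rect(p))
E
```

```text
scene long_bin 368 (array([0.5064, 0.2419]), 0.2414, 0.0984, 0.3)
scene spoon_bin 408 (array([0.5296, 0.0675]), 0.1806, 0.1323, 6.5)
scene square_bin 230 (array([0.5242, 0.4335]), 0.1334, 0.1326, -9.5)
side long_bin 562 (array([0.5049, 0.2458]), 0.2398, 0.0982, -0.2)
side spoon_bin 340 (array([0.528 , 0.0704]), 0.1792, 0.1329, 6.7)
side square_bin 632 (array([0.5216, 0.4362]), 0.132, 0.1299, 80.7)
```

View pics/o1.png

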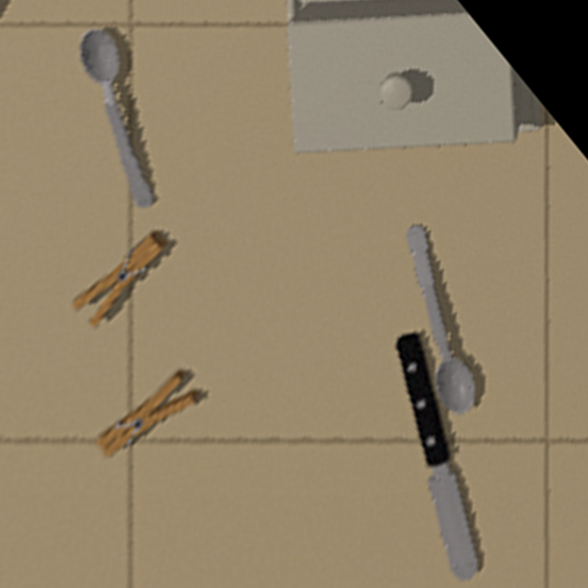

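The ortho view (x=.76−v/1400, y=−.06−u/1400) shows one spoon with its tail at (416,228) and bowl tip at (459,412). The knife handle end is at (407,338) and its tip at (468,578). The far spoon's bowl is at (97,40), and the peg jaws are at (160,240) and (105,447). The near spoon's bowl sits beside the knife handle, so I'll take that spoon first, by its rear handle.

```bash
cat > go.py <<'E'
import sys
from h import *
def go(x,y,z,ax):
    s=r.get_state(); p=s["tcp_pos"]; yaw=s["eef_rot"][2]
    a=np.radians(yaw);d=np.array([x,y,z])-p
    # turn
    dy=(ax-yaw+90)%180-90
    print("t",round(s["time_s"],2),"pos",np.round(p,4),"rot",np.round(s["eef_rot"],1),"j6",round(s["joints"][5]),"F",np.round(s["contact_force"],1),"w",round(s["gripper_width"],4))
    print("dx %.4f dy %.4f dz %.4f roll %.3f"%(d[0]*np.cos(a)+d[1]*np.sin(a),d[0]*np.sin(a)-d[1]*np.cos(a),-d[2],-np.radians(dy)))
if __name__=="__main__": go(*map(float,sys.argv[1:5]))
E
python3 go.py .543 -.370 .12 13.3
```

```text
t 2.0 pos [ 0.2211 -0.6377  0.2455] rot [ 180.     0.  -160.9] j6 -17 F [ 0.8  0.8 -0.5] w 0.0874
dx -0.3918 dy 0.1475 dz 0.1255 roll 0.102
```

>>> {"api": "step_arm", "payload": {"motion": [[0.03,-0.392,0.148,0.125,0.102],[0.03,-0.392,0.148,0.125,0.102],[0.03,-0.392,0.148,0.125,0.102],[0.03,-0.392,0.148,0.125,0.102],[0.03,-0.392,0.148,0.125,0.102]]}}

```text
time_s: 2.62
tcp_pos: [0.4526, -0.4447, 0.156]
eef_rot: [-180.0, 0.0, -166.7]
contact_force: [0.2, -1.3, 0.3]
gripper_width: 0.0427
```

```bash
python3 go.py .543 -.370 .12 13.3
```

```text
t 2.62 pos [ 0.4526 -0.4447  0.156 ] rot [-180.     0.  -166.7] j6 -50 F [ 0.2 -1.3  0.3] w 0.0427
dx -0.1052 dy 0.0519 dz 0.0360 roll -0.000
```

>>> {"api": "step_arm", "payload": {"motion": [[0.03,-0.1,0.05,0.034,0],[0.03,-0.1,0.05,0.034,0],[0.03,-0.1,0.05,0.034,0],[0.03,-0.1,0.05,0.034,0]]}}

```text
time_s: 3.12
tcp_pos: [0.5371, -0.3742, 0.1221]
eef_rot: [180.0, -0.0, -166.7]
contact_force: [0.1, -0.6, 0.2]
gripper_width: 0.0302
```

```bash
python3 go.py .543 -.370 .022 13.3; python3 - <<'E'
from h import *
c=capture("wrist");cv2.imwrite("pics/w1.png",c["image"][:,:,::-1])
for m in spotter.regions_of("wrist","teaspoon_a"):
    p=pts(c,m["mask"]); print(round(m["p"],2),len(p),rect(p),rect(pts(c,m["mask"],.008)))
print([(round(t["p"],2),np.round(t["location"],3)) for t in spotter.tip_of("wrist","teaspoon_a")])
E
```

```text
t 3.12 pos [ 0.5371 -0.3742  0.1221] rot [ 180.    -0.  -166.7] j6 -59 F [ 0.1 -0.6  0.2] w 0.0302
dx -0.0067 dy 0.0027 dz 0.1001 roll 0.001
0.81 2837 (array([ 0.5295, -0.3698]), 0.1348, 0.0264, 17.9) (array([ 0.5292, -0.3743]), 0.1315, 0.0261, 12.5)
0.54 265 (array([ 0.5614, -0.2364]), 0.2232, 0.0148, 54.5) (array([ 0.6187, -0.1604]), 0.0306, 0.0118, 23.9)
0.42 172 (array([ 0.519 , -0.2178]), 0.1708, 0.0554, 53.8) (array([ 0.5658, -0.155 ]), 0.0549, 0.0129, -29.8)
[(0.81, array([ 0.528, -0.373, -0.001]))]
```

View pics/w1.png

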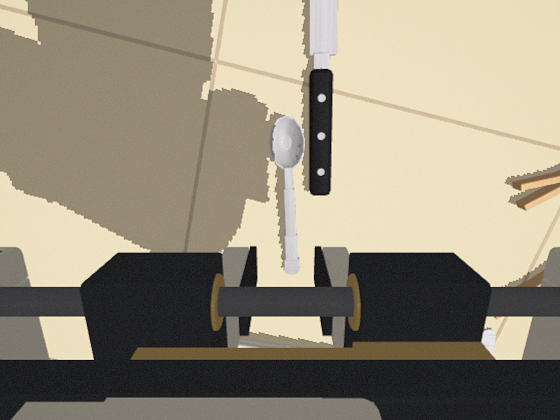

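The wrist view shows the spoon running (288,120)–(292,270), centred between the fingers, with the knife handle end at (320,192) ahead of the right finger. I'll descend.

>>> {"api": "step_arm", "payload": {"motion": [[0.03,-0.004,0.002,0.05,0],[0.03,-0.004,0.002,0.098,0],[0.03,-0.004,0.002,0.098,0],[0.03,-0.004,0.002,0.098,0]], "newtons": 20}}

```text
time_s: 3.78
tcp_pos: [0.5402, -0.3723, 0.0253]
eef_rot: [-180.0, 0.0, -166.8]
contact_force: [0.0, 0.2, 1.1]
gripper_width: 0.0298
```

```bash
python3 go.py .542 -.370 .022 13.3
```

```text
t 3.77 pos [ 0.5402 -0.3723  0.0253] rot [-180.     0.  -166.8] j6 -59 F [0.  0.2 1.1] w 0.0298
dx -0.0023 dy 0.0018 dz 0.0033 roll -0.001
```

>>> {"api": "step_arm", "payload": {"motion": [[0.03,0,0.001,0.003,0],[0.0,0,0.001,0.003,0],[0.0,0,0.001,0.003,0],[0.0,0,0.001,0.003,0],[0.0,0,0.001,0.003,0]]}}

```text
time_s: 4.4
tcp_pos: [0.5403, -0.3705, 0.0215]
eef_rot: [-180.0, 0.0, -166.7]
contact_force: [-0.2, 0.5, 3.0]
gripper_width: 0.0084
```

>>> {"api": "step_arm", "payload": {"motion": [[0,0,0,0,0],[0,0,0,-0.05,0],[0,0,0,-0.1,0],[0,0,0,-0.1,0]]}}

```text
time_s: 4.9
tcp_pos: [0.5427, -0.3717, 0.126]
eef_rot: [-179.7, 0.4, -166.7]
contact_force: [-0.2, 0.1, -0.5]
gripper_width: 0.0086
```

```bash
python3 - <<'E'
from h import *
c=capture("wrist");cv2.imwrite("pics/w2.png",c["image"][:,:,::-1])
E
# spoon bin target: bin (.526,.070) ax 6.7; place at bin y=-24
python3 - <<'E'
import numpy as np
a=np.radians(6.7);c=np.array([.5265,.0695]);R=np.array([[np.cos(a),-np.sin(a)],[np.sin(a),np.cos(a)]])
print(c+R@[.011,-.024], c+R@[0.006,.024])
E
python3 go.py .540 .047 .13 6.7
```

```text
[0.54022497 0.04694728] [0.52965893 0.09403612]
t 4.95 pos [ 0.5413 -0.3709  0.1234] rot [-179.9    0.2 -166.7] j6 -59 F [ 0.   0.7 -0.8] w 0.0084
dx -0.0947 dy 0.4070 dz -0.0066 roll 0.115
```

View pics/w2.png

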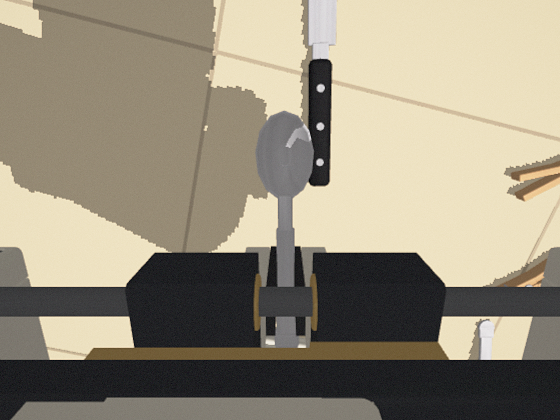

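The spoon is held level, with its bowl at (285,155). Carrying it to the middle bin.

>>> {"api": "step_arm", "payload": {"motion": [[0,-0.095,0.407,-0.007,0.115],[0,-0.095,0.407,-0.007,0.115],[0,-0.095,0.407,-0.007,0.115],[0,-0.095,0.407,-0.007,0.115],[0,-0.095,0.407,-0.007,0.115]]}}

```text
time_s: 5.58
tcp_pos: [0.5384, -0.0562, 0.1253]
eef_rot: [-180.0, -0.1, -173.3]
contact_force: [1.0, -0.3, -0.3]
gripper_width: 0.0084
```

```bash
python3 go.py .540 .047 .11 6.7
```

```text
t 5.58 pos [ 0.5384 -0.0562  0.1253] rot [-1.800e+02 -1.000e-01 -1.733e+02] j6 -98 F [ 1.  -0.3 -0.3] w 0.0084
dx -0.0136 dy 0.1024 dz 0.0153 roll -0.000
```

>>> {"api": "step_arm", "payload": {"motion": [[0,-0.012,0.098,0.013,0],[0,-0.012,0.098,0.013,0],[0,-0.012,0.098,0.013,0],[0,-0.012,0.098,0.013,0]]}}

```text
time_s: 6.08
tcp_pos: [0.5393, 0.0404, 0.1125]
eef_rot: [-180.0, -0.1, -173.3]
contact_force: [0.3, -0.4, -0.5]
gripper_width: 0.0088
```

```bash
python3 - <<'E'
from h import *
c=capture("wrist");cv2.imwrite("pics/w3.png",c["image"][:,:,::-1])
E
python3 go.py .540 .047 .030 6.7
```

```text
t 6.12 pos [0.5394 0.04   0.1128] rot [-1.800e+02 -1.000e-01 -1.733e+02] j6 -108 F [0.1 0.3 0.5] w 0.0082
dx -0.0014 dy 0.0069 dz 0.0828 roll -0.001
```

View pics/w3.png

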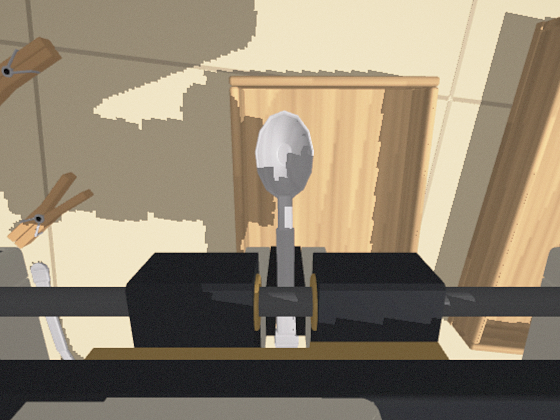

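The wrist view shows the spoon over the bin, with the bin's left wall at u≈237 and its end wall at v≈82. The bowl at (285,150) is well inside. Lowering.

>>> {"api": "step_arm", "payload": {"motion": [[0,-0.002,0.007,0.03,0],[0,-0.002,0.007,0.07,0],[0,-0.002,0.007,0.081,0],[0,-0.002,0.007,0.081,0],[0,-0.002,0.007,0.081,0]]}}

```text
time_s: 6.75
tcp_pos: [0.5421, 0.0478, 0.0337]
eef_rot: [180.0, 0.1, -173.3]
contact_force: [-0.4, 0.0, -0.6]
gripper_width: 0.0082
```

```bash
python3 go.py .540 .047 .029 6.7
```

```text
t 6.75 pos [0.5421 0.0478 0.0337] rot [ 1.800e+02  1.000e-01 -1.733e+02] j6 -109 F [-0.4  0.  -0.6] w 0.0082
dx 0.0021 dy -0.0005 dz 0.0047 roll -0.000
```

>>> {"api": "step_arm", "payload": {"motion": [[0,0,0,0.003,0],[0,0,0,0.003,0],[0.022,0,0,0.003,0],[0.022,0,0,0.003,0],[0.022,0,0,-0.03,0]]}}

```text
time_s: 7.38
tcp_pos: [0.5394, 0.0472, 0.0608]
eef_rot: [-179.9, -0.3, -173.3]
contact_force: [0.4, 0.8, 0.3]
gripper_width: 0.0218
```

```bash
python3 go.py .462 -.365 .12 14.2
```

```text
t 7.38 pos [0.5394 0.0472 0.0608] rot [-179.9   -0.3 -173.3] j6 -109 F [0.4 0.8 0.3] w 0.0218
dx 0.1248 dy -0.4004 dz -0.0592 roll -0.131
```

```bash
python3 go.py .681 -.1455 .12 16.7
```

```text
t 7.38 pos [0.5394 0.0472 0.0608] rot [-179.9   -0.3 -173.3] j6 -109 F [0.4 0.8 0.3] w 0.0218
dx -0.1182 dy -0.2079 dz -0.0592 roll -0.175
```

>>> {"api": "step_arm", "payload": {"motion": [[0.03,0,0,-0.06,0],[0.03,-0.118,-0.208,-0.06,-0.175],[0.03,-0.118,-0.208,-0.06,-0.175],[0.03,-0.118,-0.208,-0.06,-0.175],[0.03,-0.118,-0.208,-0.06,-0.175]]}}

```text
time_s: 8.0
tcp_pos: [0.6836, -0.1469, 0.1224]
eef_rot: [-180.0, 0.0, -163.3]
contact_force: [1.2, 0.5, -0.6]
gripper_width: 0.0299
```

>>> {"api": "step_arm", "payload": {"motion": [[0.03,0,0,0,0]]}}

```text
time_s: 8.12
tcp_pos: [0.6836, -0.1484, 0.1211]
eef_rot: [-180.0, -0.1, -163.5]
contact_force: [-0.7, 0.7, -0.9]
gripper_width: 0.0301
```

```bash
python3 - <<'E'
from h import *
c=capture("wrist");cv2.imwrite("pics/w4.png",c["image"][:,:,::-1])
for m in spotter.regions_of("wrist","teaspoon_a"):
    print(round(m["p"],2),rect(pts(c,m["mask"],.008)))
print([(round(t["p"],2),np.round(t["location"],3)) for t in spotter.tip_of("wrist","teaspoon_a")])
E
python3 go.py .681 -.1455 .0215 16.7
```

```text
0.73 (array([ 0.6743, -0.1448]), 0.1367, 0.0263, 17.6)
0.69 (array([ 0.7396, -0.3258]), 0.1297, 0.0867, 2.2)
0.47 (array([0.5949, 0.0481]), 0.01, 0.003, 30.2)
[(0.96, array([ 0.673, -0.143,  0.001]))]
t 8.28 pos [ 0.6819 -0.1448  0.122 ] rot [ 1.800e+02 -1.000e-01 -1.633e+02] j6 -77 F [-0.3  0.5 -0.5] w 0.0299
dx 0.0011 dy -0.0004 dz 0.1005 roll 0.000
```

View pics/w4.png

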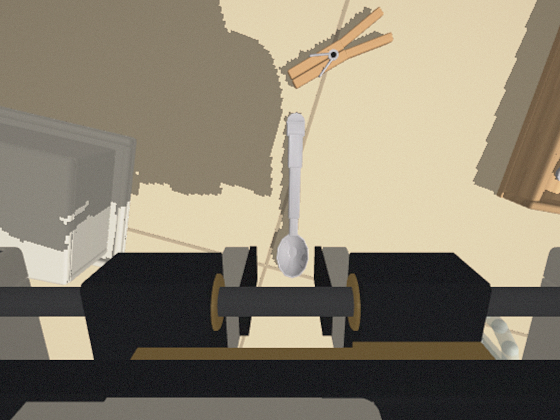

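The wrist view shows the spoon on the finger centreline, with its tail at (296,120) and bowl at (292,255). The mug handle at (505,340) and butter dish at (100,200) are clear. Descending.

>>> {"api": "step_arm", "payload": {"motion": [[0.03,0.004,0,0.05,0],[0.03,0.004,0,0.1,0],[0.03,0.004,0,0.1,0],[0.03,0.004,0,0.1,0]]}}

```text
time_s: 8.78
tcp_pos: [0.6784, -0.1448, 0.0229]
eef_rot: [180.0, -0.0, -163.2]
contact_force: [0.4, 0.7, 0.0]
gripper_width: 0.0297
```

```bash
python3 go.py .678 -.1440 .0215 17
```

```text
t 8.78 pos [ 0.6784 -0.1448  0.0229] rot [ 180.    -0.  -163.2] j6 -77 F [0.4 0.7 0. ] w 0.0297
dx 0.0002 dy 0.0009 dz 0.0014 roll -0.003
```

>>> {"api": "step_arm", "payload": {"motion": [[0.0,0,0,0.001,0],[0.0,0,0,0.001,0],[0.0,0,0,0.001,0],[0.0,0,0,0.001,0],[0.0,0,0,-0.04,0]]}}

```text
time_s: 9.4
tcp_pos: [0.6761, -0.1461, 0.0593]
eef_rot: [179.9, -0.4, -163.3]
contact_force: [0.4, -0.4, -0.2]
gripper_width: 0.0086
```

>>> {"api": "step_arm", "payload": {"motion": [[0,0,0,-0.055,0],[0,0,0,-0.055,0]]}}

```text
time_s: 9.65
tcp_pos: [0.6818, -0.1465, 0.123]
eef_rot: [-179.8, 0.5, -163.2]
contact_force: [-0.1, -0.4, -1.2]
gripper_width: 0.0085
```

```bash
python3 - <<'E'
from h import *
c=capture("wrist");cv2.imwrite("pics/w5.png",c["image"][:,:,::-1])
E
python3 go.py .528 .0938 .11 6.7
```

```text
t 9.7 pos [ 0.6801 -0.1462  0.1202] rot [-179.9    0.3 -163.3] j6 -77 F [-0.4 -0.7  0. ] w 0.0087
dx 0.0766 dy 0.2736 dz 0.0102 roll 0.175
```

View pics/w5.png

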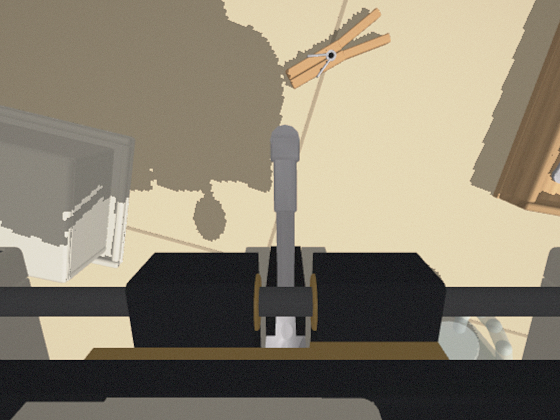

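The spoon is held, with its tail at (285,140). Carrying it to the bin.

>>> {"api": "step_arm", "payload": {"motion": [[0,0.077,0.274,0.01,0.175],[0,0.077,0.274,0.01,0.175],[0,0.077,0.274,0.01,0.175],[0,0.077,0.274,0.01,0.175],[0,0.077,0.274,0.01,0.175]]}}

```text
time_s: 10.32
tcp_pos: [0.5238, 0.0956, 0.1064]
eef_rot: [-180.0, -0.1, -173.2]
contact_force: [0.4, 0.3, -0.5]
gripper_width: 0.0085
```

>>> {"api": "step_arm", "payload": {"motion": [[0,0,0,0,0],[0,0,0,0,0]]}}

```text
time_s: 10.58
tcp_pos: [0.5259, 0.094, 0.1069]
eef_rot: [-180.0, -0.1, -173.3]
contact_force: [1.0, -0.1, 0.3]
gripper_width: 0.0085
```

```bash
python3 - <<'E'
from h import *
c=capture("wrist");cv2.imwrite("pics/w6.png",c["image"][:,:,::-1])
E
python3 go.py .528 .0938 .03 6.7
```

```text
t 10.62 pos [0.5262 0.0936 0.1069] rot [-180.    -0.  -173.3] j6 -114 F [-0.6 -0.3 -0.7] w 0.0085
dx -0.0018 dy -0.0000 dz 0.0769 roll -0.001
```

View pics/w6.png

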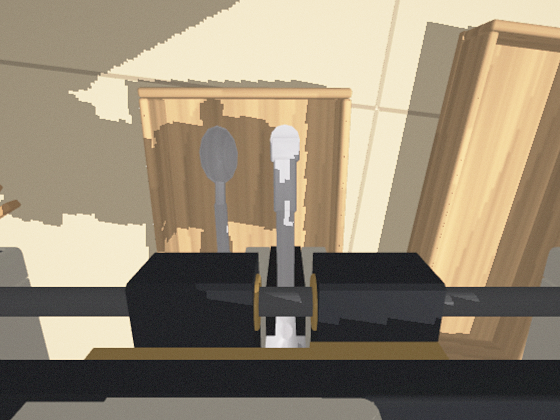

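The first spoon lies straight in the bin with its bowl at (219,155). The second is parallel at u≈285, clear of the right wall at u≈345. Lowering.

>>> {"api": "step_arm", "payload": {"motion": [[0,-0.001,0,0.03,0],[0,-0.001,0,0.065,0],[0,-0.001,0,0.077,0],[0,-0.001,0,0.077,0],[0,-0.001,0,0.077,0]]}}

```text
time_s: 11.25
tcp_pos: [0.5279, 0.0943, 0.0314]
eef_rot: [180.0, 0.1, -173.3]
contact_force: [-0.2, 0.2, 0.0]
gripper_width: 0.0084
```

```bash
python3 go.py .528 .0938 .029 6.7
```

```text
t 11.25 pos [0.5279 0.0943 0.0314] rot [ 1.800e+02  1.000e-01 -1.733e+02] j6 -114 F [-0.2  0.2  0. ] w 0.0084
dx -0.0000 dy -0.0005 dz 0.0024 roll -0.000
```

>>> {"api": "step_arm", "payload": {"motion": [[0,0,0,0.0015,0],[0,0,0,0.0015,0],[0.02,0,0,0.0015,0],[0.02,0,0,0.0015,0],[0.02,0,0,-0.03,0]]}}

```text
time_s: 11.88
tcp_pos: [0.5256, 0.0935, 0.0589]
eef_rot: [-179.9, -0.3, -173.3]
contact_force: [0.4, 0.6, 0.2]
gripper_width: 0.0197
```

```bash
python3 go.py .461 -.365 .12 14.2
```

```text
t 11.88 pos [0.5256 0.0935 0.0589] rot [-179.9   -0.3 -173.3] j6 -114 F [0.4 0.6 0.2] w 0.0197
dx 0.1174 dy -0.4479 dz -0.0611 roll -0.131
```

>>> {"api": "step_arm", "payload": {"motion": [[0.035,0,0,-0.062,0],[0.035,0.117,-0.448,-0.062,-0.131],[0.035,0.117,-0.448,-0.062,-0.131],[0.035,0.117,-0.448,-0.062,-0.131],[0.035,0.117,-0.448,-0.062,-0.131]]}}

```text
time_s: 12.5
tcp_pos: [0.4922, -0.155, 0.1228]
eef_rot: [-180.0, 0.0, -165.8]
contact_force: [2.1, -0.3, -0.2]
gripper_width: 0.035
```

```bash
python3 go.py .461 -.365 .12 14.2
```

```text
t 12.5 pos [ 0.4922 -0.155   0.1228] rot [-180.     0.  -165.8] j6 -80 F [ 2.1 -0.3 -0.2] w 0.035
dx 0.0819 dy -0.1958 dz 0.0028 roll 0.001
```

>>> {"api": "step_arm", "payload": {"motion": [[0.035,0.082,-0.194,0.003,0],[0.035,0.082,-0.194,0.003,0],[0.035,0.082,-0.194,0.003,0],[0.035,0.082,-0.194,0.003,0],[0.035,0.082,-0.194,0.003,0]]}}

```text
time_s: 13.12
tcp_pos: [0.4598, -0.3631, 0.119]
eef_rot: [180.0, -0.0, -166.0]
contact_force: [0.0, 0.4, 0.6]
gripper_width: 0.0348
```

>>> {"api": "step_arm", "payload": {"motion": [[0.035,0,0,0,0]]}}

```text
time_s: 13.25
tcp_pos: [0.4605, -0.3611, 0.1193]
eef_rot: [180.0, -0.0, -165.8]
contact_force: [-0.2, 0.6, 0.5]
gripper_width: 0.035
```

```bash
python3 - <<'E'
from h import *
c=capture("wrist");cv2.imwrite("pics/w7.png",c["image"][:,:,::-1])
for m in spotter.regions_of("wrist","butter_knife"):
    print(round(m["p"],2),rect(pts(c,m["mask"],.008)))
print([(round(t["p"],2),np.round(t["location"],3)) for t in spotter.tip_of("wrist","butter_knife")])
E
python3 go.py .461 -.365 .0215 14.2
```

```text
0.78 (array([ 0.4318, -0.3704]), 0.1792, 0.0196, 14.6)
[(0.83, array([ 0.429, -0.376,  0.001]))]
t 13.4 pos [ 0.461  -0.3606  0.1197] rot [-180.     0.  -165.7] j6 -57 F [-0.3 -0.5 -0.9] w 0.0351
dx 0.0011 dy -0.0043 dz 0.0982 roll 0.001
```

View pics/w7.png

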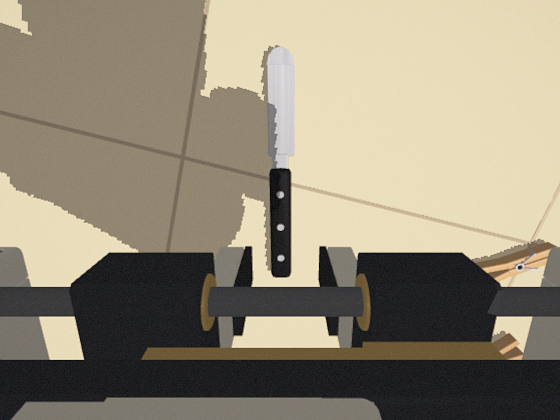

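The wrist view shows the knife at u≈281, its handle running v 170–275, between the fingers. Descending to the handle.

>>> {"api": "step_arm", "payload": {"motion": [[0.035,0.002,-0.003,0.05,0],[0.035,0.002,-0.003,0.098,0],[0.035,0.002,-0.003,0.098,0],[0.035,0.002,-0.003,0.098,0],[0.035,0.002,-0.003,0.098,0]], "newtons": 30}}

```text
time_s: 14.02
tcp_pos: [0.4598, -0.3645, 0.0218]
eef_rot: [-180.0, 0.0, -165.8]
contact_force: [0.4, 0.1, 0.2]
gripper_width: 0.0349
```

```bash
python3 go.py .460 -.3640 .0215 14.2
```

```text
t 14.03 pos [ 0.4598 -0.3645  0.0218] rot [-180.     0.  -165.8] j6 -56 F [0.4 0.1 0.2] w 0.0349
dx -0.0003 dy 0.0004 dz 0.0003 roll 0.001
```

>>> {"api": "step_arm", "payload": {"motion": [[0.0,0,0,0,0],[0.0,0,0,0,0],[0.0,0,0,0,0],[0.0,0,0,0,0],[0.0,0,0,-0.04,0]]}}

```text
time_s: 14.65
tcp_pos: [0.4572, -0.364, 0.059]
eef_rot: [179.8, -0.3, -165.8]
contact_force: [-0.3, -0.8, -0.9]
gripper_width: 0.0166
```

>>> {"api": "step_arm", "payload": {"motion": [[0,0,0,-0.055,0],[0,0,0,-0.065,0],[0,0,0,-0.065,0]]}}

```text
time_s: 15.02
tcp_pos: [0.4597, -0.365, 0.127]
eef_rot: [-180.0, 0.1, -165.8]
contact_force: [-0.6, -0.8, -0.8]
gripper_width: 0.0164
```

```bash
python3 - <<'E'
from h import *
c=capture("wrist");cv2.imwrite("pics/w8.png",c["image"][:,:,::-1])
E
python3 go.py .534 .245 .12 0
```

```text
t 15.07 pos [ 0.459  -0.3647  0.1258] rot [ 180.    -0.  -165.8] j6 -56 F [-0.3 -0.3 -1.4] w 0.0165
dx -0.2220 dy 0.5727 dz 0.0058 roll 0.247
```

View pics/w8.png

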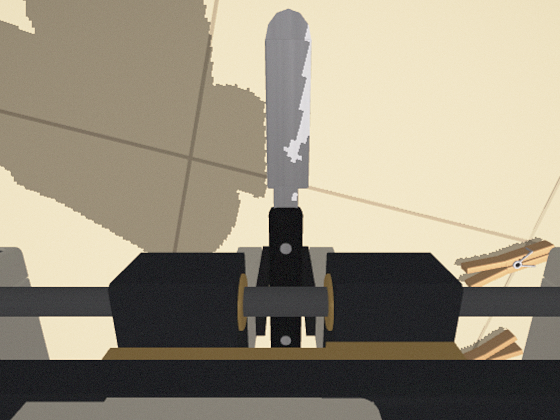

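The knife is held straight. Carrying it to the long bin.

>>> {"api": "step_arm", "payload": {"motion": [[0,-0.222,0.572,0.005,0.247],[0,-0.222,0.572,0.005,0.247],[0,-0.222,0.572,0.005,0.247],[0,-0.222,0.572,0.005,0.247],[0,-0.222,0.572,0.005,0.247]]}}

```text
time_s: 15.7
tcp_pos: [0.4961, -0.0585, 0.1224]
eef_rot: [-180.0, -0.2, -180.0]
contact_force: [0.8, 0.9, -0.5]
gripper_width: 0.0164
```

```bash
python3 go.py .534 .245 .12 0
```

```text
t 15.7 pos [ 0.4961 -0.0585  0.1224] rot [-180.    -0.2 -180. ] j6 -106 F [ 0.8  0.9 -0.5] w 0.0164
dx -0.0381 dy 0.3035 dz 0.0024 roll 0.001
```

>>> {"api": "step_arm", "payload": {"motion": [[0,-0.037,0.299,0.004,0],[0,-0.037,0.299,0.004,0],[0,-0.037,0.299,0.004,0],[0,-0.037,0.299,0.004,0],[0,-0.037,0.299,0.004,0]]}}

```text
time_s: 16.32
tcp_pos: [0.533, 0.2406, 0.1179]
eef_rot: [-179.9, -0.1, -179.9]
contact_force: [0.8, -0.6, 0.7]
gripper_width: 0.0163
```

>>> {"api": "step_arm", "payload": {"motion": [[0,0,0,0,0],[0,0,0,0,0]]}}

```text
time_s: 16.58
tcp_pos: [0.5328, 0.2381, 0.118]
eef_rot: [-179.9, -0.2, -179.9]
contact_force: [-0.8, 0.8, -0.5]
gripper_width: 0.0164
```

```bash
python3 - <<'E'
from h import *
c=capture("wrist");cv2.imwrite("pics/w9.png",c["image"][:,:,::-1])
E
python3 go.py .534 .245 .029 0
```

```text
t 16.62 pos [0.533  0.2376 0.1185] rot [-1.799e+02 -1.000e-01 -1.800e+02] j6 -133 F [-0.2 -0.2 -1.2] w 0.0167
dx -0.0010 dy 0.0074 dz 0.0895 roll 0.000
```

View pics/w9.png

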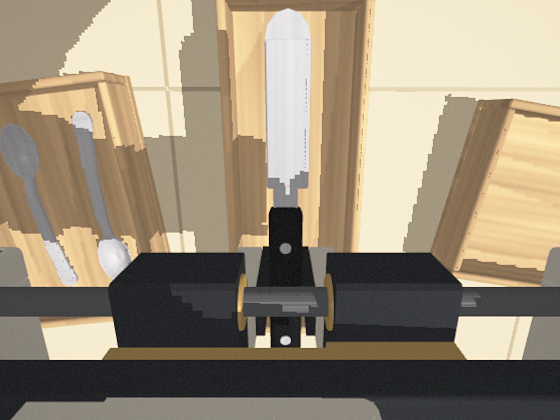

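The long bin is at u 220–372 and the knife at u≈288, so a few mm to the right will centre it. Both spoons lie bowl up in their bin. Lowering.

>>> {"api": "step_arm", "payload": {"motion": [[0,-0.001,0.006,0.03,0],[0,-0.001,0.006,0.07,0],[0,-0.001,0.006,0.088,0],[0,-0.001,0.006,0.088,0],[0,-0.001,0.006,0.088,0]]}}

```text
time_s: 17.25
tcp_pos: [0.5354, 0.2443, 0.0328]
eef_rot: [180.0, 0.0, 180.0]
contact_force: [0.6, 0.5, 0.5]
gripper_width: 0.0167
```

```bash
python3 go.py .534 .245 .029 0
```

```text
t 17.25 pos [0.5354 0.2443 0.0328] rot [180.   0. 180.] j6 -134 F [0.6 0.5 0.5] w 0.0167
dx 0.0014 dy 0.0007 dz 0.0038 roll -0.000
```

>>> {"api": "step_arm", "payload": {"motion": [[0,0,0,0.003,0],[0,0,0,0.003,0],[0.03,0,0,0.003,0],[0.03,0,0,0.003,0],[0.03,0,0,-0.03,0]]}}

```text
time_s: 17.88
tcp_pos: [0.5335, 0.2437, 0.0602]
eef_rot: [-179.8, -0.2, -180.0]
contact_force: [-0.1, 0.0, 0.4]
gripper_width: 0.0299
```

```bash
python3 go.py .572 -.1547 .11 -46.5; python3 go.py .4537 -.1535 .11 -53
```

```text
t 17.88 pos [0.5335 0.2437 0.0602] rot [-179.8   -0.2 -180. ] j6 -134 F [-0.1  0.   0.4] w 0.0299
dx -0.0383 dy -0.3984 dz -0.0498 roll 0.812
t 17.88 pos [0.5335 0.2437 0.0602] rot [-179.8   -0.2 -180. ] j6 -134 F [-0.1  0.   0.4] w 0.0299
dx 0.0800 dy -0.3972 dz -0.0498 roll 0.926
```

>>> {"api": "step_arm", "payload": {"motion": [[0.03,0,0,-0.05,0],[0.035,-0.038,-0.398,-0.05,0.812],[0.035,-0.038,-0.398,-0.05,0.812],[0.035,-0.038,-0.398,-0.05,0.812],[0.035,-0.038,-0.398,-0.05,0.812]]}}

```text
time_s: 18.5
tcp_pos: [0.5589, -0.0058, 0.1124]
eef_rot: [180.0, 0.0, 136.8]
contact_force: [1.2, -0.3, 0.2]
gripper_width: 0.0353
```

```bash
python3 go.py .572 -.1547 .11 -46.5
```

```text
t 18.5 pos [ 0.5589 -0.0058  0.1124] rot [180.    0.  136.8] j6 -153 F [ 1.2 -0.3  0.2] w 0.0353
dx -0.1115 dy -0.0995 dz 0.0024 roll 0.057
```

>>> {"api": "step_arm", "payload": {"motion": [[0.035,-0.111,-0.097,0.002,0.06],[0.035,-0.111,-0.097,0.002,0.06],[0.035,-0.111,-0.097,0.002,0.06],[0.035,-0.111,-0.097,0.002,0.06],[0.035,-0.111,-0.097,0.002,0.06]], "newtons": 12}}

```text
time_s: 19.12
tcp_pos: [0.5739, -0.1504, 0.11]
eef_rot: [180.0, -0.0, 133.6]
contact_force: [0.6, 1.0, -0.1]
gripper_width: 0.0346
```

```bash
python3 - <<'E'
from h import *
c=capture("wrist");cv2.imwrite("pics/w10.png",c["image"][:,:,::-1])
for m in spotter.regions_of("wrist","peg_a"):
    print(round(m["p"],2),rect(pts(c,m["mask"],.009)))
print([(round(t["p"],2),np.round(t["location"],3)) for t in spotter.tip_of("wrist","peg_a")])
E
python3 go.py .572 -.1547 .022 -46.5
```

```text
0.93 (array([ 0.5599, -0.1462]), 0.076, 0.022, -47.7)
0.77 (array([ 0.4618, -0.162 ]), 0.0743, 0.0251, -53.7)
[(0.85, array([ 0.561, -0.147,  0.002])), (0.76, array([ 0.463, -0.163,  0.002]))]
t 19.27 pos [ 0.5742 -0.1497  0.1101] rot [180.    0.  133.7] j6 -141 F [ 1.1 -0.   0.8] w 0.0348
dx -0.0021 dy -0.0051 dz 0.0881 roll 0.004
```

View pics/w10.png

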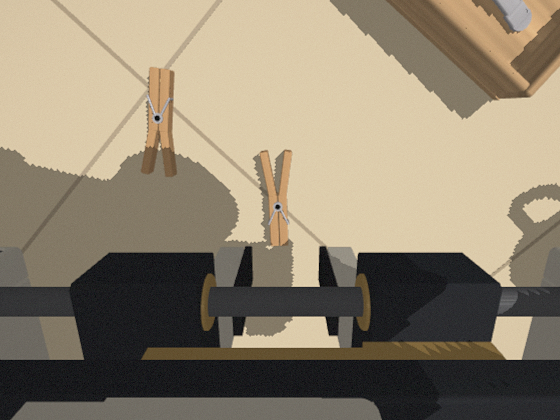

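The wrist view shows the peg at (277,200) with its jaws toward the gripper, ending at v≈245. That is 2–3 mm off centre, and the measurement agrees: grasp point (.5705, −.157). The other peg is at (158,118).

```bash
python3 go.py .5705 -.157 .022 -47
```

```text
t 19.27 pos [ 0.5742 -0.1497  0.1101] rot [180.    0.  133.7] j6 -141 F [ 1.1 -0.   0.8] w 0.0348
dx -0.0027 dy -0.0077 dz 0.0881 roll 0.013
```

>>> {"api": "step_arm", "payload": {"motion": [[0.035,-0.003,-0.007,0.03,0.013],[0.035,-0.003,-0.007,0.088,0.013],[0.035,-0.003,-0.007,0.088,0.013],[0.035,-0.003,-0.007,0.088,0.013],[0.035,-0.003,-0.007,0.088,0.013]]}}

```text
time_s: 19.9
tcp_pos: [0.5712, -0.1572, 0.0223]
eef_rot: [180.0, 0.0, 132.9]
contact_force: [-0.1, -0.1, 0.2]
gripper_width: 0.0346
```

```bash
python3 go.py .5705 -.157 .022 -47
```

```text
t 19.9 pos [ 0.5712 -0.1572  0.0223] rot [180.    0.  132.9] j6 -141 F [-0.1 -0.1  0.2] w 0.0346
dx 0.0006 dy -0.0004 dz 0.0003 roll -0.001
```

>>> {"api": "step_arm", "payload": {"motion": [[0.0,0,0,0,0],[0.0,0,0,0,0],[0.0,0,0,0,0],[0.0,0,0,0,0],[0.0,0,0,-0.04,0]]}}

```text
time_s: 20.52
tcp_pos: [0.5688, -0.1577, 0.0596]
eef_rot: [-179.7, -0.3, 132.9]
contact_force: [0.4, -0.7, -0.1]
gripper_width: 0.0137
```

>>> {"api": "step_arm", "payload": {"motion": [[0,0,0,-0.055,0],[0,0,0,-0.055,0]]}}

```text
time_s: 20.78
tcp_pos: [0.574, -0.1579, 0.1217]
eef_rot: [179.7, 0.3, 132.9]
contact_force: [0.7, -0.6, -0.1]
gripper_width: 0.0139
```

```bash
python3 - <<'E'
from h import *
c=capture("wrist");cv2.imwrite("pics/w11.png",c["image"][:,:,::-1])
E
python3 go.py .5317 .409 .11 -9.5
```

```text
t 20.82 pos [ 0.5724 -0.1577  0.1192] rot [179.8   0.2 132.9] j6 -141 F [-0.7  0.3 -0.9] w 0.0139
dx 0.4428 dy 0.3559 dz 0.0092 roll -0.656
```

View pics/w11.png

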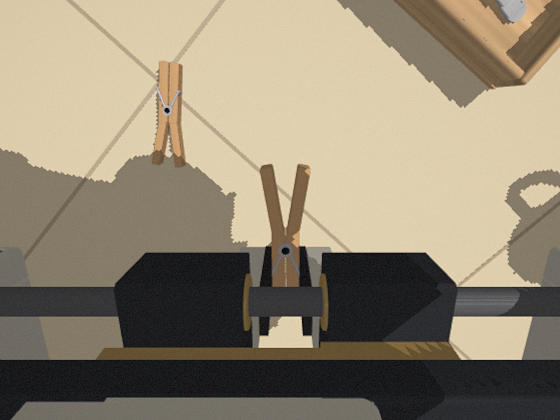

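The peg is held, with its spring at (285,251) and its tails forward. Carrying it to the square bin.

>>> {"api": "step_arm", "payload": {"motion": [[0,0.443,0.356,0.009,-0.656],[0,0.443,0.356,0.009,-0.656],[0,0.443,0.356,0.009,-0.656],[0,0.443,0.356,0.009,-0.656],[0,0.443,0.356,0.009,-0.656]]}}

```text
time_s: 21.45
tcp_pos: [0.5476, 0.1556, 0.1109]
eef_rot: [-179.9, -0.1, 170.5]
contact_force: [1.7, -0.3, 0.0]
gripper_width: 0.0138
```

```bash
python3 go.py .5317 .409 .11 -9.5
```

```text
t 21.45 pos [0.5476 0.1556 0.1109] rot [-1.799e+02 -1.000e-01  1.705e+02] j6 -135 F [ 1.7 -0.3  0. ] w 0.0138
dx 0.0573 dy 0.2474 dz 0.0009 roll 0.001
```

>>> {"api": "step_arm", "payload": {"motion": [[0,0.056,0.244,0.001,0],[0,0.056,0.244,0.001,0],[0,0.056,0.244,0.001,0],[0,0.056,0.244,0.001,0],[0,0.056,0.244,0.001,0]]}}

```text
time_s: 22.08
tcp_pos: [0.5327, 0.4076, 0.1088]
eef_rot: [-179.9, -0.0, 170.7]
contact_force: [-0.4, -0.2, -0.8]
gripper_width: 0.0136
```

>>> {"api": "step_arm", "payload": {"motion": [[0,0,0,0,0],[0,0,0,0,0]]}}

```text
time_s: 22.32
tcp_pos: [0.5337, 0.4025, 0.1105]
eef_rot: [-179.9, -0.0, 170.4]
contact_force: [-0.0, 0.8, 0.9]
gripper_width: 0.0138
```

```bash
python3 - <<'E'
from h import *
c=capture("wrist");cv2.imwrite("pics/w12.png",c["image"][:,:,::-1])
E
python3 go.py .5317 .409 .029 -9.5
```

```text
t 22.38 pos [0.534  0.4025 0.1108] rot [-180.    -0.   170.4] j6 -153 F [ 0.2 -0.1 -0. ] w 0.0138
dx 0.0033 dy 0.0061 dz 0.0818 roll -0.002
```

View pics/w12.png

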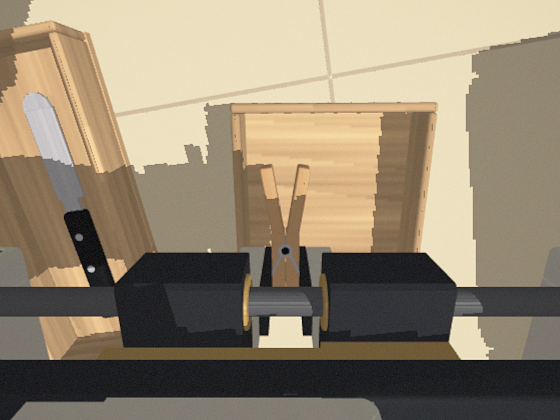

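The square bin is visible at u 235–435 with the peg inside, toward the left wall. I'll shift about 9 mm to the right for finger clearance and lower.

>>> {"api": "step_arm", "payload": {"motion": [[0,0.003,0.009,0.02,0],[0,0.003,0.009,0.06,0],[0,0.003,0.009,0.081,0],[0,0.003,0.009,0.081,0],[0,0.003,0.009,0.081,0]]}}

```text
time_s: 23.0
tcp_pos: [0.5325, 0.4131, 0.0301]
eef_rot: [-180.0, -0.0, 170.5]
contact_force: [-0.5, 0.7, 0.5]
gripper_width: 0.0139
```

```bash
python3 go.py .5317 .412 .029 -9.5
```

```text
t 23.0 pos [0.5325 0.4131 0.0301] rot [-180.    -0.   170.5] j6 -154 F [-0.5  0.7  0.5] w 0.0139
dx 0.0006 dy -0.0012 dz 0.0011 roll -0.001
```

>>> {"api": "step_arm", "payload": {"motion": [[0.022,0,0,0.001,0],[0.022,0,0,0.001,0],[0.022,0,0,0.001,0],[0.022,0,0,-0.04,0],[0.022,0,0,-0.08,0]]}}

```text
time_s: 23.62
tcp_pos: [0.5322, 0.413, 0.1107]
eef_rot: [-179.9, -0.0, 170.5]
contact_force: [0.5, -0.1, -0.2]
gripper_width: 0.0219
```

```bash
python3 go.py .454 -.152 .11 -53.5
```

```text
t 23.62 pos [0.5322 0.413  0.1107] rot [-179.9   -0.   170.5] j6 -154 F [ 0.5 -0.1 -0.2] w 0.0219
dx -0.0163 dy -0.5701 dz 0.0007 roll 0.768
```

>>> {"api": "step_arm", "payload": {"motion": [[0.035,-0.016,-0.57,0,0],[0.035,-0.016,-0.57,0,0],[0.035,-0.016,-0.57,0,0],[0.035,-0.016,-0.57,0,0],[0.035,-0.016,-0.57,0,0]]}}

```text
time_s: 24.25
tcp_pos: [0.4889, 0.102, 0.1105]
eef_rot: [180.0, 0.0, 170.5]
contact_force: [1.4, -0.5, -0.2]
gripper_width: 0.0348
```

```bash
python3 go.py .454 -.152 .11 -53.5
```

```text
t 24.25 pos [0.4889 0.102  0.1105] rot [180.    0.  170.5] j6 -134 F [ 1.4 -0.5 -0.2] w 0.0348
dx -0.0075 dy -0.2562 dz 0.0005 roll 0.768
```

>>> {"api": "step_arm", "payload": {"motion": [[0.035,-0.007,-0.252,0,0.768],[0.035,-0.007,-0.252,0,0.768],[0.035,-0.007,-0.252,0,0.768],[0.035,-0.007,-0.252,0,0.768],[0.035,-0.007,-0.252,0,0.768]]}}

```text
time_s: 24.88
tcp_pos: [0.4533, -0.1494, 0.1102]
eef_rot: [-180.0, 0.0, 126.0]
contact_force: [0.3, 0.3, -0.1]
gripper_width: 0.0349
```

>>> {"api": "step_arm", "payload": {"motion": [[0.035,0,0,0,0],[0.035,0,0,0,0]]}}

```text
time_s: 25.12
tcp_pos: [0.455, -0.145, 0.1102]
eef_rot: [180.0, 0.0, 126.6]
contact_force: [0.2, 0.2, 0.9]
gripper_width: 0.0347
```

```bash
python3 - <<'E'
from h import *
c=capture("wrist");cv2.imwrite("pics/w13.png",c["image"][:,:,::-1])
for m in spotter.regions_of("wrist","peg_a"):
    print(round(m["p"],2),rect(pts(c,m["mask"],.009)))
print([(round(t["p"],2),np.round(t["location"],3)) for t in spotter.tip_of("wrist","peg_a")])
E
python3 go.py .454 -.152 .022 -53.5
```

```text
0.59 (array([ 0.4611, -0.1621]), 0.0769, 0.023, -54.5)
[(0.67, array([ 0.462, -0.164, -0.   ]))]
t 25.27 pos [ 0.4549 -0.1449  0.1101] rot [180.    0.  126.6] j6 -149 F [-0.3 -0.2  0.5] w 0.035
dx -0.0052 dy -0.0050 dz 0.0881 roll 0.002
```

View pics/w13.png

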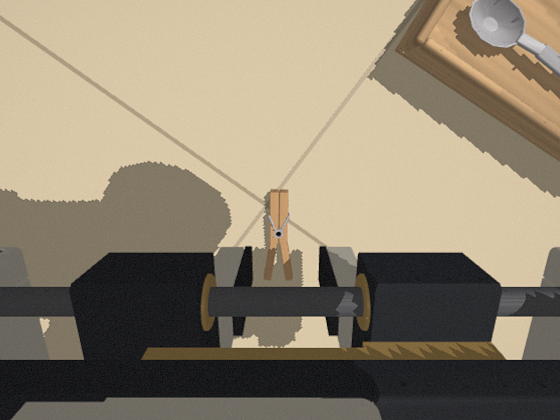

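The peg is centred at (279,235), jaws at v≈190, and agrees with the earlier measurement. Descending to the jaw end.

>>> {"api": "step_arm", "payload": {"motion": [[0.035,-0.005,-0.004,0.03,0.006],[0.035,-0.005,-0.004,0.088,0.006],[0.035,-0.005,-0.004,0.088,0.006],[0.035,-0.005,-0.004,0.088,0.006],[0.035,-0.005,-0.004,0.088,0.006]]}}

```text
time_s: 25.9
tcp_pos: [0.4545, -0.1519, 0.0222]
eef_rot: [180.0, 0.0, 126.2]
contact_force: [-0.2, -0.5, 0.5]
gripper_width: 0.035
```

```bash
python3 go.py .454 -.152 .022 -53.8
```

```text
t 25.9 pos [ 0.4545 -0.1519  0.0222] rot [180.    0.  126.2] j6 -149 F [-0.2 -0.5  0.5] w 0.035
dx 0.0002 dy -0.0004 dz 0.0002 roll -0.000
```

>>> {"api": "step_arm", "payload": {"motion": [[0.0,0,0,0,0],[0.0,0,0,0,0],[0.0,0,0,0,0],[0.0,0,0,0,0],[0.0,0,0,-0.04,0]]}}

```text
time_s: 26.52
tcp_pos: [0.4522, -0.1525, 0.0603]
eef_rot: [-179.7, -0.2, 126.1]
contact_force: [1.3, 0.4, 0.6]
gripper_width: 0.0134
```

>>> {"api": "step_arm", "payload": {"motion": [[0,0,0,-0.055,0],[0,0,0,-0.055,0]]}}

```text
time_s: 26.78
tcp_pos: [0.457, -0.1525, 0.1211]
eef_rot: [179.6, 0.3, 126.2]
contact_force: [0.7, 0.1, -0.8]
gripper_width: 0.0141
```

```bash
python3 - <<'E'
from h import *
c=capture("wrist");cv2.imwrite("pics/w14.png",c["image"][:,:,::-1])
E
python3 go.py .5135 .463 .11 -9.5
```

```text
t 26.82 pos [ 0.4555 -0.1523  0.1189] rot [1.798e+02 1.000e-01 1.261e+02] j6 -149 F [ 0.4  0.  -0.6] w 0.0136
dx 0.4628 dy 0.4096 dz 0.0089 roll -0.775
```

View pics/w14.png

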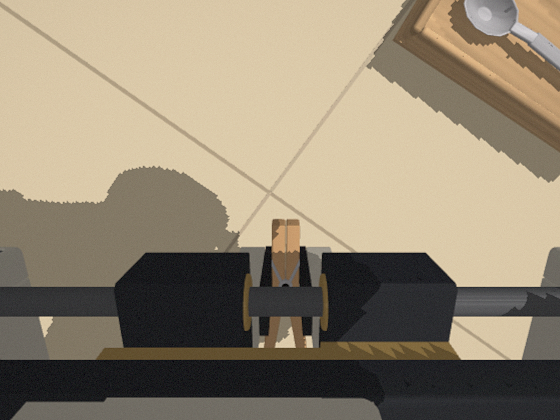

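The second peg is held, with its jaws at (286,230). Carrying it over.

>>> {"api": "step_arm", "payload": {"motion": [[0,0.463,0.41,0.009,-0.775],[0,0.463,0.41,0.009,-0.775],[0,0.463,0.41,0.009,-0.775],[0,0.463,0.41,0.009,-0.775],[0,0.463,0.41,0.009,-0.775]]}}

```text
time_s: 27.45
tcp_pos: [0.4828, 0.1603, 0.1113]
eef_rot: [-179.9, -0.1, 170.7]
contact_force: [0.6, 0.6, -0.2]
gripper_width: 0.0142
```

```bash
python3 go.py .5135 .463 .11 -9.5
```

```text
t 27.45 pos [0.4828 0.1603 0.1113] rot [-1.799e+02 -1.000e-01  1.707e+02] j6 -140 F [ 0.6  0.6 -0.2] w 0.0142
dx 0.0186 dy 0.3036 dz 0.0013 roll 0.004
```

>>> {"api": "step_arm", "payload": {"motion": [[0,0.018,0.303,0.001,0],[0,0.018,0.303,0.001,0],[0,0.018,0.303,0.001,0],[0,0.018,0.303,0.001,0],[0,0.018,0.303,0.001,0]]}}

```text
time_s: 28.08
tcp_pos: [0.5151, 0.4622, 0.1093]
eef_rot: [-179.9, -0.1, 170.6]
contact_force: [1.2, -0.2, -0.7]
gripper_width: 0.014
```

>>> {"api": "step_arm", "payload": {"motion": [[0,0,0,0,0],[0,0,0,0,0]]}}

```text
time_s: 28.32
tcp_pos: [0.5149, 0.4598, 0.1093]
eef_rot: [-179.8, -0.1, 170.5]
contact_force: [-0.1, -0.3, -0.3]
gripper_width: 0.014
```

```bash
python3 - <<'E'
from h import *
c=capture("wrist");cv2.imwrite("pics/w15.png",c["image"][:,:,::-1])
E
python3 go.py .5135 .463 .029 -9.5
```

```text
t 28.38 pos [0.5152 0.4593 0.11  ] rot [-1.799e+02 -1.000e-01  1.705e+02] j6 -157 F [ 0.1 -0.4 -0.4] w 0.014
dx 0.0022 dy 0.0033 dz 0.0810 roll 0.000
```

View pics/w15.png

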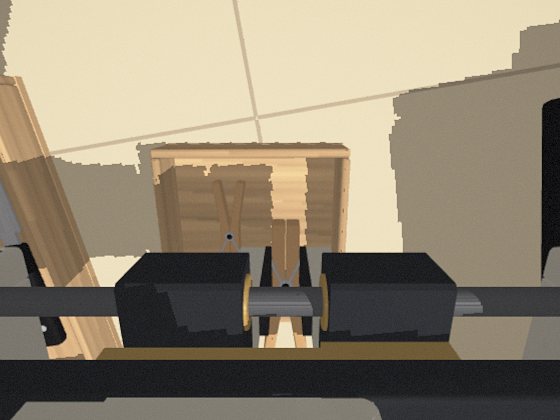

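The first peg lies in the bin at (229,235). The held one is at u≈286, with the right wall at u≈343, so the room is right. Lowering nearly in place.

>>> {"api": "step_arm", "payload": {"motion": [[0,0.002,0.001,0.02,0],[0,0.002,0.001,0.06,0],[0,0.002,0.001,0.08,0],[0,0.002,0.001,0.08,0],[0,0.002,0.001,0.08,0]]}}

```text
time_s: 29.0
tcp_pos: [0.5145, 0.4621, 0.0327]
eef_rot: [179.9, 0.0, 170.5]
contact_force: [-0.0, 1.1, 0.3]
gripper_width: 0.014
```

```bash
python3 go.py .5135 .461 .029 -9.5
```

```text
t 29.0 pos [0.5145 0.4621 0.0327] rot [179.9   0.  170.5] j6 -158 F [-0.   1.1  0.3] w 0.014
dx 0.0008 dy -0.0012 dz 0.0037 roll 0.000
```

>>> {"api": "step_arm", "payload": {"motion": [[0,0,-0.001,0.003,0],[0,0,-0.001,0.003,0],[0.021,0,-0.001,0.003,0],[0.021,0,-0.001,0.003,0],[0.021,0,-0.001,-0.03,0]]}}

```text
time_s: 29.62
tcp_pos: [0.5125, 0.4593, 0.0591]
eef_rot: [-179.7, -0.2, 170.5]
contact_force: [0.9, 0.2, 1.2]
gripper_width: 0.0212
```

>>> {"api": "step_arm", "payload": {"motion": [[0.021,0,0,-0.06,0],[0.021,0,0,-0.12,0],[0.021,0,0,-0.12,0],[0.021,0,0,-0.12,0],[0.021,0,0,-0.12,0]]}}

```text
time_s: 30.25
tcp_pos: [0.5133, 0.4602, 0.1799]
eef_rot: [-179.9, -0.1, 170.5]
contact_force: [1.2, 0.1, -0.4]
gripper_width: 0.0206
```

```bash
cat > chk.py <<'E'
from h import *
c=capture("scene");cv2.imwrite("pics/f1.png",ortho(c,.36,.68,-.03,.53,.01,1400))
for l,z in [("butter_knife",.012),("teaspoon_a",.013),("peg_a",.015)]:
  for cam in ["scene","side"]:
    if cam=="side" and l=="butter_knife": capture("side")
    print(cam,l,[(round(t["p"],2),np.round(t["location"],3).tolist()) for t in spotter.tip_of(cam,l) if t["p"]>.25])
cc=capture("side");cv2.imwrite("pics/f2.png",ortho(cc,.36,.68,-.03,.53,.01,1400))
for cam,d in [("scene",c),("side",cc)]:
    for l in ["butter_knife","teaspoon_a","peg_a"]:
        print(cam,l,[(round(m["p"],2),)+rect(pts(d,m["mask"],.014)) for m in spotter.regions_of(cam,l) if m["p"]>.3])
    for l in ["glass_mug","butter_lid"]: print(l,[(round(t["p"],2),np.round(t["location"],3).tolist()) for t in spotter.tip_of(cam,l) if t["p"]>.5])
E
python3 chk.py; python3 go.py .5 .4 .2 0
```

```text
scene butter_knife [(0.61, [0.506, 0.243, 0.003])]
side butter_knife [(0.64, [0.506, 0.244, 0.008])]
scene teaspoon_a [(0.56, [0.525, 0.092, 0.004]), (0.51, [0.535, 0.048, 0.006])]
side teaspoon_a []
scene peg_a [(0.53, [0.526, 0.458, 0.006]), (0.53, [0.518, 0.417, 0.01])]
side peg_a [(0.91, [0.525, 0.461, 0.007]), (0.71, [0.519, 0.418, 0.006])]
scene butter_knife [(0.76, array([0.5093, 0.2436]), 0.1724, 0.0217, -1.3)]
scene teaspoon_a [(0.78, array([0.5324, 0.0413]), 0.1358, 0.0277, -0.2), (0.58, array([0.5251, 0.0958]), 0.1242, 0.0268, 5.6)]
scene peg_a [(0.63, array([0.5176, 0.4103]), 0.0763, 0.0279, -15.4), (0.46, array([0.5278, 0.4568]), 0.0783, 0.0311, -11.2)]
glass_mug [(0.61, [0.779, 0.034, 0.0])]
butter_lid [(0.6, [0.722, -0.36, 0.012])]
side butter_knife [(0.63, array([0.4611, 0.2484]), 0.0824, 0.0205, 1.1)]
side teaspoon_a [(0.38, array([0.4803, 0.0416]), 0.0288, 0.0255, -82.6)]
side peg_a [(0.79, array([0.5266, 0.4587]), 0.0753, 0.0298, -6.0), (0.67, array([0.5175, 0.4184]), 0.0771, 0.0306, -10.1)]
glass_mug [(0.58, [0.778, 0.04, 0.003])]
butter_lid []
t 31.2 pos [0.5138 0.4609 0.1815] rot [180.    0.  170.5] j6 -157 F [ 0.1 -0.5 -0.2] w 0.0213
dx 0.0036 dy -0.0623 dz -0.0185 roll -0.165
```

View pics/f1.png

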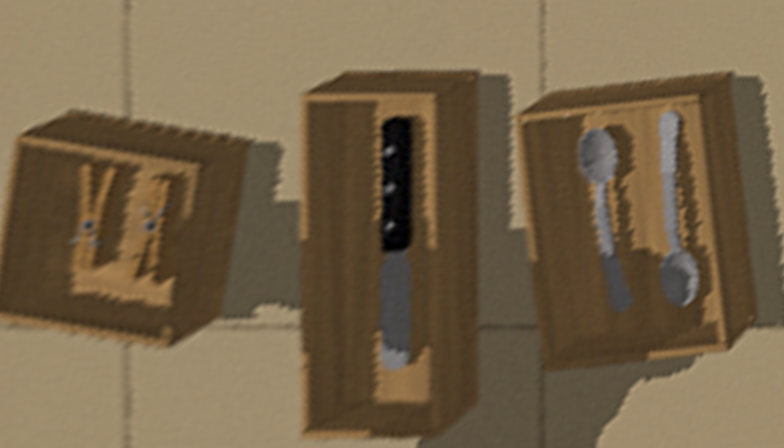

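View pics/f2.png

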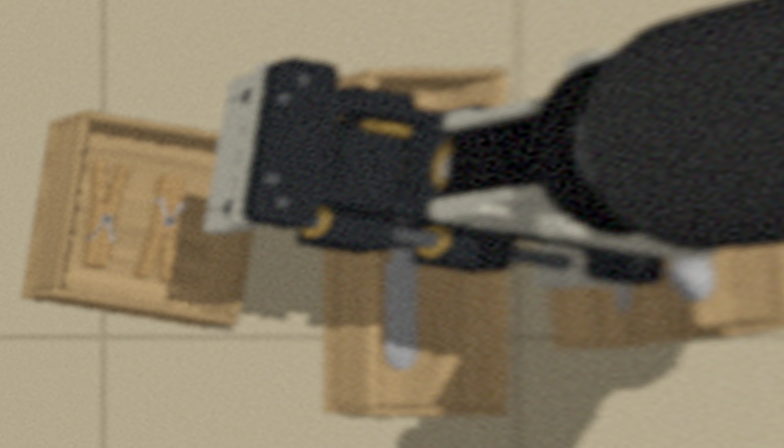

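The scene ortho view shows both pegs flat at (95,215) and (152,225), and the knife lengthwise at (396,240). Both spoons lie bowl up at (605,215) and (675,205). The bins stand flat, and the arm is raised clear. Handing in.

```bash
python3 -c "
from h import *
s=r.get_state();print(np.abs(s['qd']).max(),s['contact_force'],s['time_s']);print(workorder.close_job())"
```

```text
0.10901749761228897 [ 0.13611869 -0.52810808 -0.18051513] 31.2
the job is handed in; nothing more can be done
None
```

All five pieces are in their bins, and I handed the job in at about 31 s of the 134 s allowed. The hand-in reports no verdict.

**What I did:** I moved the teaspoon beside the knife first, because its bowl left no room for a finger at the knife handle. Then came the far teaspoon, the knife and the two pegs. Every grasp held.

**Last checks, from the scene camera:**
- **Knife:** it lies lengthwise, within about 3 mm and 2° of the long bin's centre.
- **Spoons:** both lie bowl up and lengthwise, about 23 mm either side of the centreline.
- **Pegs:** both lie flat, about 20–25 mm off the square bin's centre.
- **Bins, mug and butter dish:** the bins stand flat. The mug and butter dish are where they started, within the networks' error.
- **Arm:** it was raised clear and touching nothing.

**Checks that failed or disagreed:** in the last side view the arm hid the spoon bin and most of the knife. The side camera's network gave no spoon location there, and found only fragments of the spoons and the knife's outline. It also gave no butter dish reading. For these, except the knife's location, the final check rests on the scene camera. The two cameras agreed on the pegs and the knife's location to about 4 mm or better. The spoon angles read from the masks differed by about 7° from the bin axis, well inside the limit.

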